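# Clear the fixture, load the link arm and clamp it with the draw latch

## Robot

A 6-joint arm with a two-finger parallel gripper is mounted at the origin on the work surface. World frame = base frame: x ahead of the robot, y to its left, z up, the work surface at z = 0. Lengths are in m, angles in rad, forces in N, time in s.
With the tool pointing down it reaches from about 0.25 to 0.775 m from the base axis. Payload 4 kg.
Tool frame: the origin (TCP) lies midway between the tips of the shut fingers; the grasp point (between the pads) lies 19 mm behind it; z points along the fingers, y is the direction in which the jaws open and shut (so a half turn about z gives the same grasp; the last joint's range is limited). The gripper opens to 94 mm and grips with 3 to 60 N. Pads are 16 mm wide; open, the fingers measure 119 mm over their backs; the gripper's body (75 mm by 177 mm) begins 78 mm behind the grasp point.
Start: joints at [-1.231, 0.087, 1.371, -0, 1.684, -0.103], TCP at [0.236, -0.497, 0.206] pointing down, gripper open.
Joint ranges: [-3.1, 3.1], [-0.76, 2.03], [0.27, 2.55], [-1.08, 4.22], [0.17, 2.65], [-2.57, 2.57]. Speed limits (rad/s): [2.79, 2.79, 3.14, 3.14, 3.14, 3.14].

## Interface

Orientations are given as [roll, pitch, yaw] about the fixed x, y, z axes, in that order (R = Rz(yaw) Ry(pitch) Rx(roll)).
In Python, from bench import robot, cams gives the robot as it stands.
- The arm moves only by the tool step_arm, never from a script. Its argument "plan" is a list that holds one entry, the list of rows, each a list of 5 numbers: the shift along the world's x, y, z in mm, then the turn about the world's z in rad, then the opening in per cent of the stroke, from 0 (shut) to 100 (fully open). In form: [[[tx, ty, tz, turn, fingers], ...]]. A call has 1 to 8 rows; each row is the pose to reach, as a shift and turn from the pose commanded when the call began; what a row does not reach only later rows make up. A row lasts 1/12 s, in which the tool goes at most 41.7 mm and 7.16 degrees, less where a joint would pass 70% of its speed; a pose out of reach is approached as far as the arm can. A call with a gripper value outside its range is refused whole. The fingers move at their own pace and stop on an object; the grip force is fixed at half the most. Time passes only in rows, so rows that repeat a pose let the fingers close. It gives the time, the measured TCP pose, the force and the opening at its end, in the units of the state.
- robot.get_obs(): the state, without advancing time (a new reading comes with each control period).
- cams.snapshot(name): name is "scene" or "side" or "wrist"; returns a dict with "frame" (400x640x3 uint8, red, green, blue), "camera_matrix" (3x3 intrinsics, pixels), "k1" (the pictures are not rectified: a ray, as slopes to the right and down, at radius r is drawn at 1 + k1 r^2 times it, then the intrinsics apply), "origin" and "attitude" of the camera in the world; the wrist camera has in their place "T_tool_cam" (4x4, takes a point from camera to tool coordinates, whose origin is the TCP and whose axes are the flange's). Camera axes: x right, y down, z forward; pixel columns grow to the right and rows downward; lengths in m; the calibration is good to about 2 mm. A picture is of the moment at which its call begins: read the wrist's pose just before it. There is no depth.
- robot.close_job(): hands the job in, once; it reports no verdict.
The state is a dict: "time": time; "joint_positions": joint angles; "qvel": joint speeds; "joint_torque": joint torques, N m; "tool_pos": TCP position; "ee_rot": TCP orientation; "wrist_force": force on the tool from outside, world axes, zero at the start; "wrist_torque": the same for the moment, N m; "width": finger opening in m.
Only numpy, scipy, OpenCV 4.12 (cv2) and the standard library are available. Lean on these libraries where they do the work, as an engineer would, in place of code of your own. Each camera call takes 0.05 s, during which the arm holds its last target. There are 200 camera calls.

## Task

A red socket rail was left in the bed of the blue clamping fixture: first lift it out and set it upright in the middle of the grey tray. Then draw the aluminium link arm out from under the wooden riser by its exposed end, put it down clear of the riser, and pick it up again by its middle to lay it flat in the fixture bed between the jaws. Finally swing the latch's wire loop over so that its bar drops behind the yellow keeper, and throw the red lever right over until it is fully down, so that the jaw clamps the arm against the fixed jaw; leave the other things on the bench where they are.

Things in the scene. Friction and masses are not known exactly. Their poses are not given: they have to be found in the camera images.
- fixture: Blue clamping fixture, fixed to the bench; base plate 190 (x) x 250 (y) x 12 mm thick, origin under its centre. Two lanes run along its y axis: the bed for the link arm at local x = +35 mm and the draw latch at local x = -60 mm. Nothing on it but the latch stands higher than 50 mm above the bench.
- fixed_jaw (a point): Middle of the fixed jaw's face, at plate level, local y = +75 mm of the fixture; dark block 56 mm wide, 20 mm thick, 45 mm above the bench. Facing it is the moving jaw's rubber pad, at local y = -89 mm when fully open (158 to 164 mm between them at start, for the 150 mm arm); the moving jaw's block behind the pad reaches 46 mm above the bench.
- bed (a point): Centre of the bed's floor, on the plate's top face (12 mm above the bench); axes parallel to the fixture's. A clamped arm has its origin here. Four aluminium guides, 14 mm high over the plate, stand along the bed's sides 44 mm apart; the middle of the bed (local y -40 to +40 mm) is free of them, for fingers on both sides.
- rail: The obstacle: red plastic socket rail 38 (x) x 120 (y) x 24 mm high with four steel sockets (23 to 27 mm across) standing to 43 mm above its underside; about 0.35 kg; origin at the centre of its underside. It lies in the bed, roughly along the fixture's y.
- tray: Grey open tray fixed on the bench, 190 (x) x 140 (y) x 28 mm high outside, walls 4 mm, floor 4 to 5 mm thick; origin under its centre. The rail fits with its length along the tray's x axis.
- link: Machined aluminium link arm, a bar 36 (x) x 150 (y) x 30 mm high, about 0.4 kg; origin at the centre of its underside. At start it lies on the bench half under the riser with about 60 mm of its +y end sticking out.
- riser: Low wooden bench riser, fixed, 200 (x) x 220 (y) mm, origin under its centre, open towards its +y side; roof underside 58 mm and top 70 mm above the bench, with boxes standing on it to 130 mm height from 45 mm behind the roof's edge at the open side.
- riser_edge (a point): Middle of the riser's open front edge, at bench level; y axis points straight out of the opening. The arm is clear of the riser when its origin is over 80 mm out along that axis.
- lever_pivot (a point): Hinge axis of the red latch lever (along the fixture's x), 34 mm above the bench at local (-60, +35) mm of the fixture.
- lever_tip (a point): End of the latch lever, 91 mm from its pivot; the lever is 16 to 18 mm wide and 8 to 12 mm thick, the outer half red. At start it leans up towards the keeper (towards -y).
- lever (a joint): Lever angle, rad. At 0 it points 50 degrees above horizontal towards -y (the keeper); it grows as the lever swings up and over to +y and stops at 2.36, pointing +y and 5 degrees below horizontal: past centre, fully closed. It stays where it is left and takes under 5 N at the red grip to push.
- bail_bar (a point): Middle of the cross bar at the free end of the latch's steel wire loop (the bail: 6 mm wire, 31 mm wide over all, 130 mm from its pivots on the lever, 20 mm out from the lever's hinge, to the bar). At start it is the highest thing there, about 150 to 180 mm above the bench: carry things round or over it.
- bail (a joint): Angle of the wire loop relative to the lever, rad. 0 is folded back: the loop stands up, leaning 20 to 40 degrees past vertical to +y, and rests so. It grows as the loop swings over towards -y; it swings freely and falls by itself once past vertical, its bar then dropping just behind (-y side of) the keeper if the lever has not been moved.
- keeper (a point): Middle of the top outer (-y) edge of the yellow keeper, a post 20 mm wide and 8 mm thick, 51 mm above the bench, leaning to -y, that stands on the moving jaw in the latch lane; axes parallel to the fixture's. The hooked bar lies below this edge, behind the post.
- jaw (a joint): Travel of the moving jaw towards the fixed jaw, m (0 fully open, moves along +y). It slides with 2 N of friction; the hooked latch draws it to about 0.018, where its sprung pad presses the arm with about 6 N.
- jar: Bystander: amber jar, 56 mm across, 70 mm tall.
- bearing: Bystander: steel bearing ring, 70 mm across, 16 mm high.
- wrench: Bystander: torque wrench, 325 mm long.
- mug: Bystander: white mug, 80 mm across, 90 mm tall.
- glue: Bystander: red glue bottle, 44 mm across, 110 mm tall.
There are look-alikes about, which are no part of the job. There is more than one size of the link; the one meant has the size given above.

How it is judged:
By the outcome, as a careful person would: the job done as asked, in the order asked, and still so for the second after the job is handed in, with the robot touching nothing.
It also fails if it takes over 72 s, if anything falls off the work surface, if the arm or the gripper's body presses on something with over 40 N, if the wrist force passes 120 N, or if a joint passes its speed limit or range.

## Working session

There is one attempt and no reset: what is moved stays moved. The work goes in short steps, Python scripts to look and compute and a tool call to move; the robot and the scene stay as the last step left them, time stands still between calls to the robot, and variables do not carry over. Pictures are saved under pics/ and viewed, about 8 in all and at most 12, crops included, and the job is handed in when it is done.

Besides the shell and the picture viewer there is one more tool, called after "Call:" as a command line: name --argument value ..., lists and objects as JSON in quotes. step_arm: Moves the arm, as the interface text tells. Its arguments: {"type":"object","properties":{"plan":{"type":"array"}},"required":["plan"]}

```bash
mkdir -p pics; ls
cat > h.py <<'E'
import numpy as np, cv2
from scipy.spatial.transform import Rotation as Rn
from bench import robot, cams
def snap(n, save=None):
    o=robot.get_obs() if n=='wrist' else None
    s=cams.snapshot(n)
    K=np.array(s['camera_matrix']); k1=float(s['k1'])
    if n=='wrist':
        T=np.array(s['T_tool_cam']); R=Rn.from_euler('xyz',o['ee_rot']).as_matrix()
        Rc=R@T[:3,:3]; p=np.array(o['tool_pos'])+R@T[:3,3]
    else:
        a=np.array(s['attitude']); p=np.array(s['origin'])
        Rc=a if a.shape==(3,3) else Rn.from_euler('xyz',a).as_matrix()
    c=dict(K=K.tolist(),k1=k1,R=Rc.tolist(),p=p.tolist())
    if save:
        cv2.imwrite(f'pics/{save}.png',s['frame'][:,:,::-1]); import json; json.dump(c,open(f'pics/{save}.json','w'))
    return s['frame'],c
def load(n):
    import json; return cv2.imread(f'pics/{n}.png')[:,:,::-1],json.load(open(f'pics/{n}.json'))
def ray(c,u,v):
    K=np.array(c['K']); d=np.array([(u-K[0,2])/K[0,0],(v-K[1,2])/K[1,1]]); x=d.copy()
    for _ in range(20): x=d/(1+c['k1']*(x@x))
    return np.array(c['R'])@np.array([x[0],x[1],1.])
def onz(c,u,v,z):
    r=ray(c,u,v); p=np.array(c['p']); return p+r*(z-p[2])/r[2]
def proj(c,P):
    x=np.array(c['R']).T@(np.array(P,float)-np.array(c['p'])); q=x[:2]/x[2]; q=q*(1+c['k1']*(q@q)); K=np.array(c['K'])
    return np.array([K[0,0]*q[0]+K[0,2],K[1,1]*q[1]+K[1,2]])
def tri(c1,a,c2,b):
    r1=ray(c1,*a);r2=ray(c2,*b);p1=np.array(c1['p']);p2=np.array(c2['p'])
    t=np.linalg.lstsq(np.c_[r1,-r2],p2-p1,rcond=None)[0]; A=p1+t[0]*r1;B=p2+t[1]*r2
    return (A+B)/2,np.linalg.norm(A-B)
E
python3 - <<'E'
from h import *
for n in('scene','side','wrist'):
    f,c=snap(n,n+'0'); print(n,np.round(c['p'],3),np.round(c['R'],2).tolist(),np.round(c['K'],1).tolist(),c['k1'])
print(robot.get_obs())
E
```

```text
pics
scene [ 0.997 -0.895  1.07 ] [[0.89, 0.31, -0.33], [0.46, -0.62, 0.63], [-0.01, -0.72, -0.7]] [[454.7, 0.0, 315.5], [0.0, 454.7, 204.1], [0.0, 0.0, 1.0]] -0.01967308816042306
side [0.007 0.82  0.877] [[-0.86, -0.29, 0.42], [-0.51, 0.52, -0.69], [-0.01, -0.8, -0.59]] [[436.2, 0.0, 322.1], [0.0, 436.2, 195.8], [0.0, 0.0, 1.0]] 0.008387825060262269
wrist [ 0.302 -0.464  0.383] [[0.43, -0.87, -0.23], [-0.9, -0.41, -0.11], [-0.0, 0.26, -0.97]] [[324.9, 0.0, 321.1], [0.0, 324.9, 193.8], [0.0, 0.0, 1.0]] -0.06406782508523312
{'time': 0.15, 'joint_positions': array([-1.23111078e+00,  8.77798348e-02,  1.37188469e+00, -3.20801442e-05,
        1.68359035e+00, -1.03095951e-01]), 'qvel': array([ 0.00046483, -0.00147051, -0.00429226,  0.00129442, -0.00033745,
       -0.00084694]), 'joint_torque': array([ 1.38876741e-03, -3.40644407e+01, -3.02792358e+01,  7.17741880e-02,
        3.05125338e-02, -1.04337976e-04]), 'tool_pos': array([ 0.2354988 , -0.49657295,  0.20458737]), 'ee_rot': array([-3.13993597e+00, -1.39352604e-04,  4.42777798e-01]), 'wrist_force': array([-0.12331426,  0.05532017,  0.21189375]), 'wrist_torque': array([-0.03250837, -0.00836947, -0.03359785]), 'width': 0.0938733800801569}
```

View pics/scene0.png

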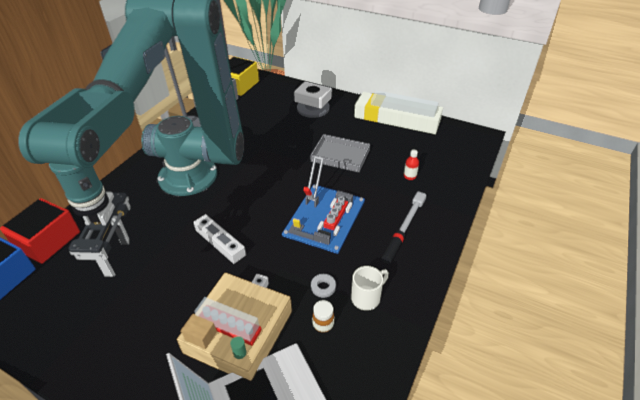

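View pics/side0.png

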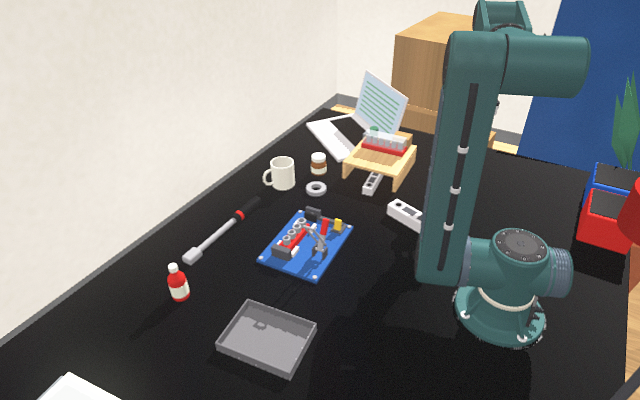

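Run:
```python
from h import *
s,_=load('scene0'); d,_=load('side0')
def cr(f,x,y,w,h,k): return cv2.resize(f[y:y+h,x:x+w],None,fx=k,fy=k,interpolation=cv2.INTER_CUBIC)
a=cr(s,275,150,100,100,4); b=cr(d,250,195,110,100,4)[:, :400]; c=cr(s,185,210,133,66+34,3)[:200,:]
c=cv2.resize(s[210:310,185:318],(399,300)); e=cv2.resize(d[160:260,330:463],(399,300))
im=np.zeros((700,800,3),np.uint8); im[:400,:400]=a; im[:400,400:]=b; im[400:,:399]=c; im[400:,400:799]=e
cv2.imwrite('pics/c1.png',cv2.resize(im,(686,600))[:,:,::-1])
```

```text
(no output)
```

View pics/c1.png

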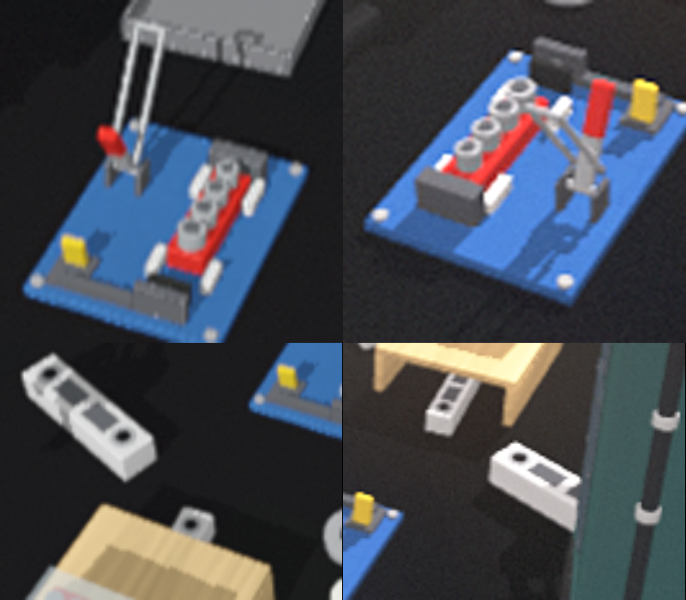

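```bash
cat > m.py <<'E'
from h import *
def hullz(c,mask,z):
    cs,_=cv2.findContours(mask,cv2.RETR_EXTERNAL,cv2.CHAIN_APPROX_NONE); k=max(cs,key=cv2.contourArea)[:,0]
    P=np.array([onz(c,u,v,z)[:2] for u,v in k],np.float32)*1000
    return cv2.convexHull(P)
def both(ma,ca,mb,cb,z):
    A=hullz(ca,ma,z);B=hullz(cb,mb,z); ar,I=cv2.intersectConvexConvex(A,B)
    r=cv2.minAreaRect(I); 
    for h in(A,B,I): print(' rect',np.round(np.hstack([*cv2.minAreaRect(h)[:2],cv2.minAreaRect(h)[2]]),1),'area',round(cv2.contourArea(h)))
    return r
E
python3 - <<'E'
from m import *
(s,cs),(d,cd)=load('scene0'),load('side0')
def blue(f,x,y,w,h):
    hsv=cv2.cvtColor(f,cv2.COLOR_RGB2HSV); m=((abs(hsv[...,0].astype(int)-108)<14)&(hsv[...,1]>130)&(hsv[...,2]>60)).astype(np.uint8)*255
    o=np.zeros_like(m); o[y:y+h,x:x+w]=m[y:y+h,x:x+w]; return cv2.morphologyEx(o,cv2.MORPH_CLOSE,np.ones((7,7)))
def grey(f,x,y,w,h):
    hsv=cv2.cvtColor(f,cv2.COLOR_RGB2HSV); m=((hsv[...,1]<40)&(hsv[...,2]>50)&(hsv[...,2]<175)).astype(np.uint8)*255
    o=np.zeros_like(m); o[y:y+h,x:x+w]=m[y:y+h,x:x+w]; return cv2.morphologyEx(cv2.morphologyEx(o,cv2.MORPH_CLOSE,np.ones((5,5))),cv2.MORPH_OPEN,np.ones((5,5)))
print('fix');r=both(blue(s,270,165,110,100),cs,blue(d,240,195,125,95),cd,.012)
print(cv2.boxPoints(r).round())
print('tray');r=both(grey(s,305,130,70,45),cs,grey(d,205,290,125,95),cd,.028)
print(cv2.boxPoints(r).round())
E
```

```text
fix
 rect [541.3  27.6 194.6 263.9   4.3] area 50814
 rect [536.   38.3 195.4 260.3   4.4] area 50262
 rect [539.   34.1 190.8 250.3   4.1] area 47270
[[435. 152.]
 [453. -98.]
 [643. -84.]
 [625. 166.]]
tray
 rect [455.6 307.3 200.6 246.6   7.6] area 40700
 rect [438.9 362.  201.6 157.2   6.9] area 31231
 rect [444.8 356.8 191.3 145.3   6.9] area 27016
[[341. 417.]
 [359. 273.]
 [548. 296.]
 [531. 440.]]
```

Call:
step_arm --plan '[[[42,66,20,0.12,100],[84,132,40,0.24,100],[126,198,60,0.36,100],[170,266,65,0.48,100],[170,266,65,0.6,100]]]'

```text
time: 0.57
tool_pos: [0.3455, -0.3241, 0.2511]
ee_rot: [3.141, -0.0, 1.048]
wrist_force: [1.3, 0.8, 0.3]
width: 0.0939
```

Call:
step_arm --plan '[[[21,33,0,0.12,100],[42,66,0,0.24,100],[63,100,0,0.36,100],[84,132,0,0.48,100],[105,166,0,0.6,100],[126,200,0,0.6,100],[147,233,0,0.6,100],[168,266,0,0.6,100]]]'

```text
time: 1.23
tool_pos: [0.5135, -0.0577, 0.2506]
ee_rot: [-3.141, 0.0, 1.643]
wrist_force: [0.7, -0.5, 0.6]
width: 0.0938
```

Run:
```python
from h import *
(s,cs),(d,cd)=load('scene0'),load('side0')
print('bail bar',tri(cs,(318.3,158.3),cd,(306,226)))
o=robot.get_obs();print(o['time'],o['tool_pos'],o['ee_rot'],o['wrist_force'])
f,c=snap('wrist','w1')
```

```text
bail bar (array([0.47656557, 0.12045794, 0.16122882]), np.float64(0.004459121504446929))
1.2333 [ 0.51347375 -0.05768522  0.25060539] [-3.14144280e+00  5.72768940e-05  1.64307541e+00] [ 0.65107385 -0.50527505  0.63153365]
```

View pics/w1.png

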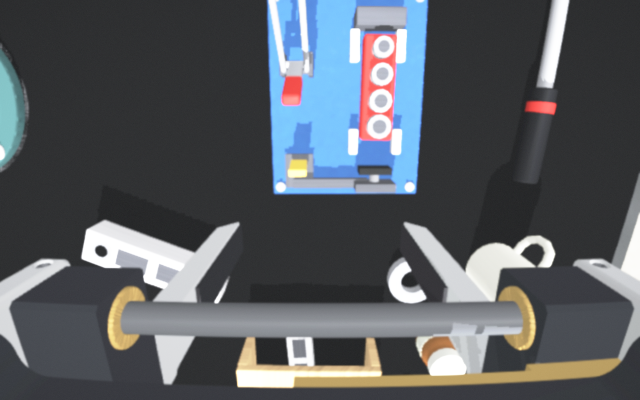

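Run:
```python
from m import *
f,c=load('w1'); hsv=cv2.cvtColor(f,cv2.COLOR_RGB2HSV).astype(int)
m=(((hsv[...,0]<8)|(hsv[...,0]>172))&(hsv[...,1]>120)&(hsv[...,2]>70)).astype(np.uint8)*255
o=np.zeros_like(m);o[15:160,340:415]=m[15:160,340:415];o=cv2.morphologyEx(o,cv2.MORPH_CLOSE,np.ones((9,9)))
print(c['p']);print('rail',cv2.minAreaRect(hullz(c,o,.036)))
m=((abs(hsv[...,0]-108)<14)&(hsv[...,1]>130)&(hsv[...,2]>60)).astype(np.uint8)*255
o=np.zeros_like(m);o[0:200,255:440]=m[0:200,255:440];o=cv2.morphologyEx(o,cv2.MORPH_CLOSE,np.ones((9,9)))
h=hullz(c,o,.012);print('fix');print(cv2.boxPoints(cv2.minAreaRect(h)))
m=((hsv[...,1]<60)&(hsv[...,2]>120)).astype(np.uint8)*255
o=np.zeros_like(m);o[338:366,280:320]=m[338:366,280:320];print(cv2.boundingRect(o))
for q in[(287,338),(285,362),(311,338),(314,362)]:print(q,onz(c,*q,.03).round(4))
for q in[(238,372),(380,372),(249,342),(373,342)]:print('riser',q,onz(c,*q,.07).round(4))
cv2.imwrite('pics/c2.png',cv2.resize(f[325:395,225:395],None,fx=4,fy=4)[:,:,::-1])
```

```text
[0.507891221740643, 0.017380769279351345, 0.42938191862515457]
rail ((570.9684448242188, 45.45305633544922), (37.54440689086914, 117.91365051269531), 3.2788448333740234)
fix
[[433.79135 138.31528]
 [451.5377  -96.38434]
 [642.08875 -81.9762 ]
 [624.3424  152.72342]]
(286, 338, 29, 28)
(287, 338) [ 0.481  -0.3085  0.03  ]
(285, 362) [ 0.4797 -0.3524  0.03  ]
(311, 338) [ 0.516  -0.3058  0.03  ]
(314, 362) [ 0.5232 -0.349   0.03  ]
riser (238, 372) [ 0.4184 -0.3383  0.07  ]
riser (380, 372) [ 0.6131 -0.3234  0.07  ]
riser (249, 342) [ 0.4336 -0.2865  0.07  ]
riser (373, 342) [ 0.5974 -0.2743  0.07  ]
```

View pics/c2.png

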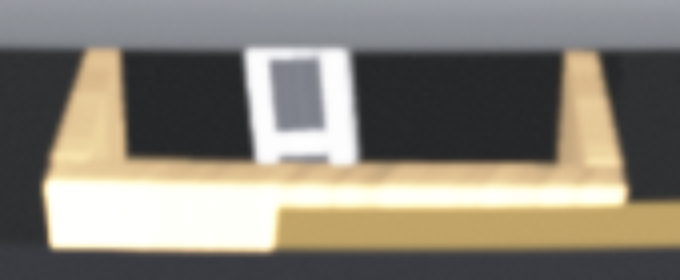

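Call:
step_arm --plan '[[[25,35,0,0,70],[50,70,0,-0.015,70],[58,97,-15,-0.015,70],[58,97,-55,-0.015,70],[58,97,-95,-0.015,70],[58,97,-135,-0.015,70],[58,97,-175,-0.015,70],[58,97,-195,-0.015,70]]]'

```text
time: 1.95
tool_pos: [0.567, 0.0374, 0.0494]
ee_rot: [-3.132, -0.001, 1.628]
wrist_force: [-0.6, -0.2, -1.5]
width: 0.0658
```

Call:
step_arm --plan '[[[0,0,-20,0,70],[0,0,-38,0,70],[0,0,-38,0,70],[0,0,-38,0,0],[0,0,-38,0,0],[0,0,-38,0,0],[0,0,-38,0,0],[0,0,-38,0,0]]]'

```text
time: 2.62
tool_pos: [0.5721, 0.0373, 0.0192]
ee_rot: [3.138, 0.0, 1.628]
wrist_force: [0.7, 0.2, 1.7]
width: 0.0376
```

Call:
step_arm --plan '[[[0,0,40,0,0],[0,0,80,0,0],[0,0,120,0,0],[0,0,160,0.1,0],[0,0,200,0.22,0],[0,0,235,0.34,0],[-14,38,235,0.46,0],[-28,76,235,0.58,0]]]'

```text
time: 3.28
tool_pos: [0.5442, 0.1126, 0.2559]
ee_rot: [3.137, 0.003, 2.209]
wrist_force: [0.4, 1.2, -4.9]
width: 0.0381
```

Call:
step_arm --plan '[[[-14,38,0,0.12,0],[-28,76,0,0.24,0],[-42,114,0,0.36,0],[-56,152,0,0.48,0],[-70,190,0,0.6,0],[-84,228,0,0.72,0],[-91,244,-10,0.84,0],[-91,244,-50,0.96,0]]]'

```text
time: 3.95
tool_pos: [0.4525, 0.3635, 0.2094]
ee_rot: [3.132, 0.011, -3.103]
wrist_force: [1.6, -0.2, -2.9]
width: 0.0378
```

Call:
step_arm --plan '[[[0,0,-40,0.09,0],[0,0,-80,0.09,0],[0,0,-110,0.09,0],[0,0,-130,0.09,0],[0,0,-130,0.09,0]]]'

```text
time: 4.37
tool_pos: [0.4473, 0.3544, 0.0653]
ee_rot: [-3.135, -0.013, -3.025]
wrist_force: [-1.4, -1.4, -4.6]
width: 0.038
```

Run:
```python
from h import *
o=robot.get_obs();print(o['time'],o['tool_pos'],o['ee_rot'],o['wrist_force'],o['width'],o['joint_positions'].round(2))
f,c=snap('wrist','w2'); f,c=snap('side','s2')
f,_=load('w2');g,_=load('s2')
cv2.imwrite('pics/c3.png',np.vstack([f[::1],cv2.resize(g[200:400,150:470],(640,400))[:200*2]])[:,:,::-1][:, :][::1] if 0 else np.hstack([cv2.resize(f,(480,300)),cv2.resize(g[220:400,150:342],(320,300))])[:,:,::-1])
```

```text
4.3667 [0.44733958 0.35442192 0.06533662] [-3.13518872 -0.01316318 -3.02523458] [-1.372431   -1.43303144 -4.64248404] 0.03801844798956824 [ 0.57  0.21  1.51  0.    1.43 -1.12]
```

View pics/c3.png

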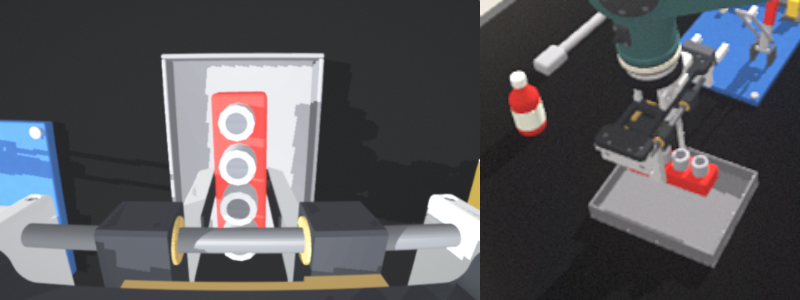

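Run:
```python
from h import *
f,c=load('w2')
for q in[(217,73),(431,73)]: print(onz(c,*q,.028).round(4))
for q in[(283,122),(355,122)]: print('rail end',onz(c,*q,.065-.007+.024).round(4))
```

```text
[0.3583 0.278  0.028 ]
[0.3425 0.414  0.028 ]
rail end [0.3823 0.3294 0.082 ]
rail end [0.3782 0.3646 0.082 ]
```

Call:
step_arm --plan '[[[5,2,-30,0,0],[5,2,-46,0,0],[5,2,-51,0,0],[5,2,-51,0,0]]]'

```text
time: 4.8
tool_pos: [0.4571, 0.3593, 0.0222]
ee_rot: [-3.142, -0.0, -3.025]
wrist_force: [0.1, -0.6, -3.7]
width: 0.0379
```

Call:
step_arm --plan '[[[-4,-2,-5,0,0],[-4,-2,-9,0,0],[-4,-2,-9,0,0],[-4,-2,-9,0,0]]]'

```text
time: 5.13
tool_pos: [0.4536, 0.3578, 0.0141]
ee_rot: [3.14, 0.002, -3.025]
wrist_force: [-0.1, 1.0, -1.8]
width: 0.0383
```

Call:
step_arm --plan '[[[0,0,-2,0,0],[0,0,-2,0,60],[0,0,-2,0,60],[0,0,-2,0,60],[0,0,36,0,60],[0,0,76,0,60],[0,0,116,-0.12,60],[0,0,156,-0.24,60]]]'

```text
time: 5.8
tool_pos: [0.4527, 0.3571, 0.1705]
ee_rot: [-3.142, -0.0, 3.012]
wrist_force: [0.3, 0.5, 0.1]
width: 0.0564
```

Call:
step_arm --plan '[[[0,0,40,-0.12,60],[4,-40,80,-0.24,60],[8,-80,80,-0.36,60],[12,-120,80,-0.48,60],[15,-160,80,-0.6,60],[18,-200,80,-0.72,60],[21,-240,80,-0.84,60],[24,-280,80,-0.96,60]]]'

```text
time: 6.47
tool_pos: [0.4766, 0.0779, 0.2492]
ee_rot: [3.14, 0.001, 2.052]
wrist_force: [1.3, -0.4, -0.7]
width: 0.0562
```

Call:
step_arm --plan '[[[3,-40,0,-0.12,60],[6,-80,0,-0.24,60],[9,-120,0,-0.36,60],[12,-160,0,-0.415,60],[15,-200,0,-0.415,60],[18,-240,0,-0.415,60],[21,-270,0,-0.415,60],[21,-270,0,-0.415,60]]]'

```text
time: 7.13
tool_pos: [0.4975, -0.1957, 0.2479]
ee_rot: [-3.14, 0.002, 1.636]
wrist_force: [-0.1, 0.8, 0.0]
width: 0.0563
```

Run:
```python
from h import *
o=robot.get_obs();print(o['time'],o['tool_pos'],o['ee_rot'],o['wrist_force'],o['width'],o['joint_positions'].round(2))
f,c=snap('wrist','w3'); g,_=snap('side','s3'); 
_,cs=load('scene0')
for q in[(256.2,274.2),(267.9,276.9)]: print('link end scene',onz(cs,*q,.03).round(4))
im=np.zeros((600,640,3),np.uint8); im[:400]=f; im[400:,:400]=cv2.resize(g[285:385,205:405],(400,200)); cv2.imwrite('pics/c4.png',im[:,:,::-1])
```

```text
7.1333 [ 0.49745246 -0.19569917  0.247889  ] [-3.14037845e+00  2.04416315e-03  1.63589219e+00] [-0.14387822  0.83588353  0.01402139] 0.056304154804764805 [-0.48  0.05  1.33 -0.    1.76 -0.54]
link end scene [ 0.4799 -0.2804  0.03  ]
link end scene [ 0.5144 -0.2735  0.03  ]
```

View pics/c4.png

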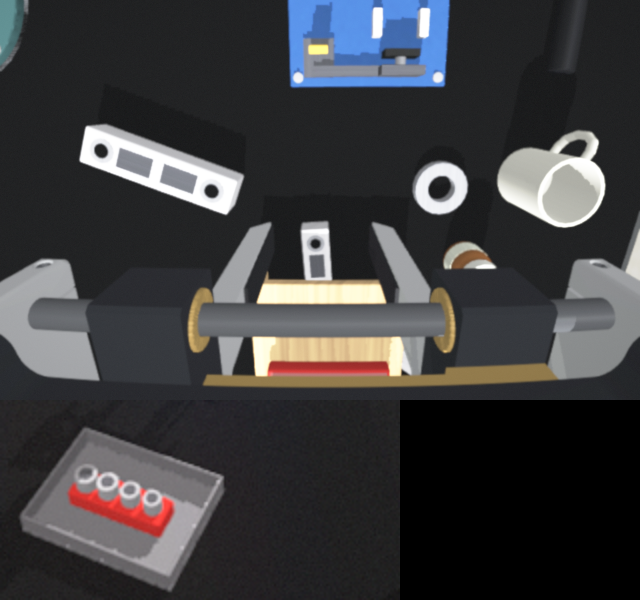

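Run:
```python
from m import *
f,c=load('w3'); hsv=cv2.cvtColor(f,cv2.COLOR_RGB2HSV).astype(int)
# row scan of link edges
g=hsv[...,2]; L=[];Rr=[]
for v in range(234,277,3):
    r=[u for u in range(292,342) if hsv[v,u,1]<60 and g[v,u]>110]
    a=onz(c,r[0]-.5,v,.03);b=onz(c,r[-1]+.5,v,.03);L.append(a);Rr.append(b)
L=np.array(L)*1000;Rr=np.array(Rr)*1000;M=(L+Rr)/2
print('w',(Rr-L)[:,0].round(1)); p=np.polyfit(M[:,1],M[:,0],1);print('x=',p,'yaw',-np.arctan(p[0]))
print('x at y=-290..',np.polyval(p,-290)); 
print([int(x) for x in g[218:236,308]]); 
for v in(222,229): print(onz(c,315,v,.03).round(4),onz(c,315,v,0).round(4))
for q in [(262,281),(393,281)]: print('edge',onz(c,*q,.07).round(4))
```

```text
w [36.5 37.9 38.  36.8 36.9 37.  38.5 37.2 37.3 37.4 37.6 36.3 37.8 37.9
 36.6]
x= [-1.30117188e-01  4.57209207e+02] yaw 0.12939024274143965
x at y=-290.. 494.94319147744494
[29, 29, 31, 61, 115, 156, 171, 174, 173, 174, 180, 218, 249, 254, 251, 241, 236, 235]
[ 0.4932 -0.2634  0.03  ] [ 0.4932 -0.2743  0.    ]
[ 0.4937 -0.2731  0.03  ] [ 0.4938 -0.2846  0.    ]
edge [ 0.4325 -0.3303  0.07  ]
edge [ 0.5936 -0.3199  0.07  ]
```

Call:
step_arm --plan '[[[-1,-40,0,0.03,60],[-1,-80,-20,0.064,60],[-1,-103,-55,0.064,60],[-1,-103,-95,0.064,60],[-1,-103,-135,0.064,60],[-1,-103,-175,0.064,60],[-1,-103,-210,0.064,60],[-1,-103,-225,0.064,60]]]'

```text
time: 7.9
tool_pos: [0.4941, -0.289, 0.0181]
ee_rot: [-3.135, -0.007, 1.709]
wrist_force: [-0.9, 0.1, -0.1]
width: 0.0564
```

Call:
step_arm --plan '[[[0,0,-14,0,60],[0,0,-14,0,60],[0,0,-14,0,0],[0,0,-14,0,0],[0,0,-14,0,0],[0,0,-14,0,0]]]'

```text
time: 8.4
tool_pos: [0.4975, -0.2936, 0.0118]
ee_rot: [3.14, 0.002, 1.707]
wrist_force: [-1.9, 1.2, 3.8]
width: 0.0364
```

Call:
step_arm --plan '[[[-1,12,1,0,0],[-2,32,1,0,0],[-4,55,1,0,0],[-5,78,1,0,0],[-7,101,1,0,0],[-8,122,1,0,0],[-9,132,1,0,0],[-9,132,1,0,0]]]'

```text
time: 9.07
tool_pos: [0.488, -0.1585, 0.0118]
ee_rot: [3.14, -0.002, 1.709]
wrist_force: [-0.7, 4.2, 4.0]
width: 0.0352
```

Call:
step_arm --plan '[[[0,0,-1,0,0],[0,0,-1,0,60],[0,0,-1,0,60],[0,0,-1,0,60],[0,0,39,0,60],[0,0,79,0,60],[0,-2,80,0,60]]]'

```text
time: 9.65
tool_pos: [0.4923, -0.1659, 0.0987]
ee_rot: [3.13, 0.008, 1.706]
wrist_force: [1.2, 0.5, 0.9]
width: 0.0562
```

Run:
```python
from h import *
o=robot.get_obs();print(o['time'],o['tool_pos'],o['ee_rot'],o['wrist_force'],o['width'],o['joint_positions'].round(2))
f,c=snap('wrist','w4'); g,cs=snap('scene','sc4'); d,cd=snap('side','sd4')
im=np.zeros((560,640,3),np.uint8); im[:260]=f[:260]; im[260:,:320]=cv2.resize(g[190:340,160:320],(320,300)); im[260:,320:]=cv2.resize(d[150:300,300:460],(320,300)); cv2.imwrite('pics/c5.png',im[:,:,::-1])
```

```text
9.65 [ 0.49229359 -0.16587304  0.09872516] [3.12962568 0.00762409 1.70608345] [1.1764677  0.52885396 0.91819499] 0.0561891885625239 [-0.43  0.05  1.62  0.    1.45 -0.57]
```

View pics/c5.png

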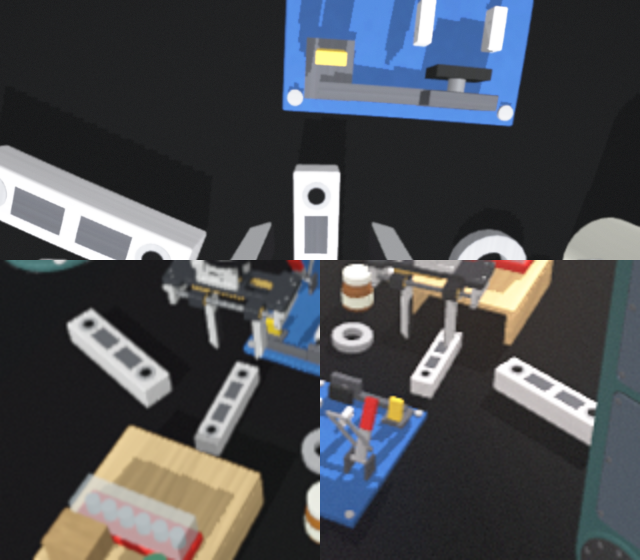

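Run:
```python
from m import *
f,c=load('w4'); hsv=cv2.cvtColor(f,cv2.COLOR_RGB2HSV).astype(int); g=hsv[...,2];M=[];W=[]
for v in range(180,256,6):
    r=[u for u in range(280,352) if hsv[v,u,1]<60 and g[v,u]>110]
    a=onz(c,r[0]-.5,v,.03);b=onz(c,r[-1]+.5,v,.03);M.append((a+b)*500);W.append((b-a)[0]*1000)
M=np.array(M);p=np.polyfit(M[:,1],M[:,0],1);print(np.round(W,1),p,np.arctan(-p[0]))
print([int(x) for x in g[160:180,305]])
for v in(166,171): print(onz(c,316,v,.03),onz(c,316,v,0))
```

```text
[37.1 36.5 36.6 36.8 37.  37.2 36.6 36.8 37.  37.2 37.4 36.8 36.2] [-1.17087472e-01  4.69236467e+02] 0.11655676162351111
[29, 28, 28, 47, 96, 145, 167, 171, 171, 172, 187, 225, 249, 254, 255, 255, 255, 255, 255, 255]
[ 0.48464515 -0.1347855   0.03      ] [ 0.48524074 -0.14019763  0.        ]
[ 0.48515626 -0.13866865  0.03      ] [ 0.48581394 -0.14455256  0.        ]
```

Call:
step_arm --plan '[[[3,-30,0,-0.01,60],[6.5,-53,0,-0.015,60],[6.5,-53,-35,-0.015,60],[6.5,-53,-70,-0.015,60],[6.5,-53,-82,-0.015,60],[6.5,-53,-82,-0.015,60],[6.5,-53,-82,-0.015,0],[6.5,-53,-82,-0.015,0]]]'

```text
time: 10.47
tool_pos: [0.4949, -0.2164, 0.0098]
ee_rot: [3.14, 0.001, 1.692]
wrist_force: [1.1, -1.7, 0.9]
width: 0.0466
```

Call:
step_arm --plan '[[[0,0,0,0,0],[0,0,0,0,0],[0,0,10,0,0],[0,0,40,0,0],[0,0,80,0,0],[0,0,120,0,0],[0,0,140,0,0],[0,0,140,0,0]]]'

```text
time: 11.13
tool_pos: [0.4974, -0.2179, 0.1566]
ee_rot: [3.131, 0.008, 1.692]
wrist_force: [-0.1, -0.1, -3.0]
width: 0.0358
```

Run:
```python
from h import *
o=robot.get_obs();print(o['time'],o['tool_pos'],o['ee_rot'],o['wrist_force'],o['wrist_torque'],o['width'])
f,c=snap('wrist','w5'); snap('scene','sc5'); snap('side','sd5')
```

```text
11.1333 [ 0.49743809 -0.21790349  0.15655193] [3.13064455 0.0079776  1.69198361] [-0.13114392 -0.09647596 -3.02412928] [-0.07638637 -0.17765565  0.0085923 ] 0.03579969778200056
```

View pics/w5.png

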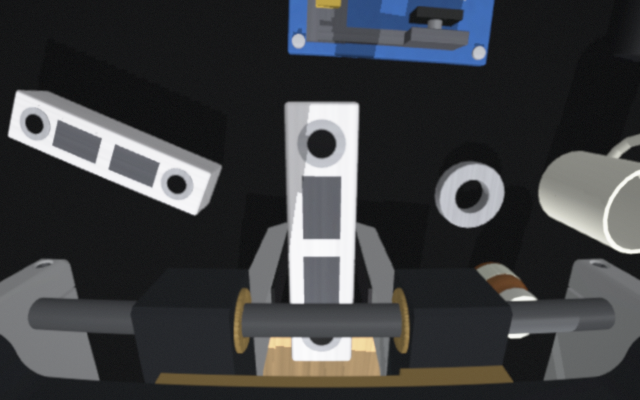

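Run:
```python
from m import *
f,c=load('w1'); hsv=cv2.cvtColor(f,cv2.COLOR_RGB2HSV).astype(int)
m=((hsv[...,1]<60)&(hsv[...,2]>190)).astype(np.uint8)
n,lab,st,ce=cv2.connectedComponentsWithStats(m)
for i in range(1,n):
    x,y,w,h,a=st[i]
    if 340<x<415 and y<160 and a>30: print(st[i],'ctr z.026',onz(c,*ce[i],.026).round(4),'L',onz(c,x,y+h/2,.026)[:2].round(4),'R',onz(c,x+w,y+h/2,.026)[:2].round(4))
a=cv2.resize(f[0:200,335:425],(360,560),interpolation=cv2.INTER_CUBIC)
f,c=load('w4');b=cv2.resize(f[30:130,280:540],(430,165*2),interpolation=cv2.INTER_CUBIC)
im=np.zeros((560,800,3),np.uint8);im[:,:360]=a;im[:330,365:795]=b;cv2.imwrite('pics/c6.png',im[:,:,::-1])
```

```text
[358   7  49  19 813] ctr z.026 [0.5691 0.1264 0.026 ] L [0.5422 0.1235] R [0.5984 0.1283]
[349  28  12  35 347] ctr z.026 [0.541  0.0923 0.026 ] L [0.5347 0.0913] R [0.5486 0.0924]
[395  29  12  34 339] ctr z.026 [0.5949 0.0965 0.026 ] L [0.5882 0.0951] R [0.6023 0.0963]
[372  36  22  23 396] ctr z.026 [0.574 0.093 0.026] L [0.5616 0.0912] R [0.5873 0.0934]
[370  62  24  24 415] ctr z.026 [0.5758 0.0629 0.026 ] L [0.5623 0.0616] R [0.5907 0.0639]
[368  89  25  24 442] ctr z.026 [0.5775 0.0322 0.026 ] L [0.5631 0.0305] R [0.5932 0.0329]
[367 114  24  25 477] ctr z.026 [0.5791 0.0017 0.026 ] L [5.65e-01 3.00e-04] R [0.5944 0.0026]
[348 129  11  26 264] ctr z.026 [ 0.5492 -0.0188  0.026 ] L [ 0.5436 -0.0202] R [ 0.5571 -0.0192]
[390 129  12  26 268] ctr z.026 [ 0.6025 -0.0152  0.026 ] L [ 0.5955 -0.0163] R [ 0.6104 -0.0152]
```

View pics/c6.png

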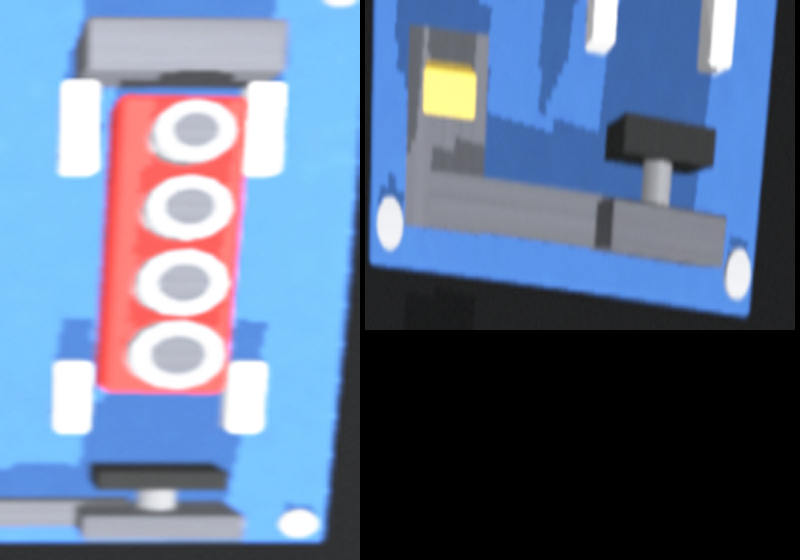

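Run:
```python
from h import *
f,c=load('w1')
for z in(.012,.018,.025): print(z,'fixed',onz(c,380,30,z).round(4),'pad',onz(c,375,166,z).round(4))
f,c=load('w4')  # pad face bottom edge in w4: crop (660,120)->
q=(280+(660-365)*260/430, 30+118*100/330); print(q,[onz(c,*q,z).round(4) for z in(.012,.02,.04)])
f,c=load('w5'); print([onz(c,322,v,.157+.0185).round(4) for v in (103,360)], [onz(c,u,140,.1755).round(4) for u in (287,358)])
print(robot.get_obs()['tool_pos'],robot.get_obs()['ee_rot'])
```

```text
0.012 fixed [0.571  0.1143 0.012 ] pad [ 0.5827 -0.0498  0.012 ]
0.018 fixed [0.5701 0.1129 0.018 ] pad [ 0.5817 -0.0489  0.018 ]
0.025 fixed [0.569  0.1113 0.025 ] pad [ 0.5804 -0.0478  0.025 ]
(458.37209302325584, 65.75757575757575) [array([ 0.5849, -0.0441,  0.012 ]), array([ 0.5818, -0.0454,  0.02  ]), array([ 0.5738, -0.0489,  0.04  ])]
[array([ 0.488 , -0.1404,  0.1755]), array([ 0.506 , -0.2876,  0.1755])] [array([ 0.4732, -0.1598,  0.1755]), array([ 0.5075, -0.1557,  0.1755])]
[ 0.49320035 -0.21561199  0.14708354] [-3.13914360e+00 -1.83990530e-03  1.69189425e+00]
```

Call:
step_arm --plan '[[[12,36,0,-0.02,0],[24,72,0,-0.049,0],[36,108,0,-0.049,0],[48,144,0,-0.049,0],[60,180,0,-0.049,0],[72,216,0,-0.049,0],[78,238,0,-0.049,0],[80,245,0,-0.049,0]]]'

```text
time: 11.95
tool_pos: [0.5727, 0.0329, 0.1446]
ee_rot: [-3.135, -0.003, 1.647]
wrist_force: [0.6, -0.5, -2.4]
width: 0.0357
```

Call:
step_arm --plan '[[[0,0,-20,0,0],[0,0,-45,0,0],[0,0,-65,0,0],[0,0,-80,0,0],[0,0,-84,0,0],[0,0,-84,0,0],[0,0,-84,0,0]]]'

```text
time: 12.53
tool_pos: [0.5737, 0.0283, 0.064]
ee_rot: [-3.14, 0.0, 1.642]
wrist_force: [0.2, 0.5, -3.0]
width: 0.0356
```

Run:
```python
from h import *
o=robot.get_obs();print(o['time'],o['tool_pos'],o['ee_rot'],o['wrist_force'],o['wrist_torque'],o['width'])
f,c=snap('wrist','w6')
cv2.imwrite('pics/c7.png',cv2.resize(f[0:330,150:500],None,fx=1.8,fy=1.8,interpolation=cv2.INTER_CUBIC)[:,:,::-1])
```

```text
12.5333 [0.57370973 0.02825315 0.06404693] [-3.13981363e+00  1.79816211e-05  1.64223634e+00] [ 0.16260907  0.5088518  -2.97905912] [-0.07530589 -0.08867137  0.04543971] 0.0356323057972968
```

View pics/c7.png

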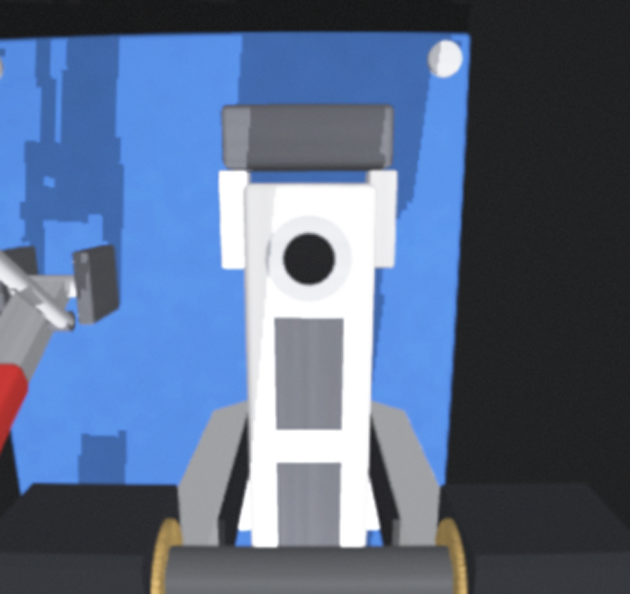

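Run:
```python
from h import *
f,c=load('w6'); q=lambda u,v:(150+u/1.8,v/1.8)
for n,u,v,z in [('linkL',245,187,.0845),('linkR',375,187,.0845),('linkLb',250,420,.0845),('linkRb',369,420,.0845),('gL',220,220,.026),('gR',397,220,.026),('jaw bottom',305,169,.026),('jawtop front',305,152,.045),('jawtop',305,168,.045),('jaw L',222,168,.045),('jaw R',393,168,.045)]: print(n,onz(c,*q(u,v),z).round(4))
```

```text
linkL [0.5515 0.1044 0.0845]
linkR [0.5855 0.1068 0.0845]
linkLb [0.5558 0.0393 0.0845]
linkRb [0.5902 0.0418 0.0845]
gL [0.5366 0.0925 0.026 ]
gR [0.6009 0.097  0.026 ]
jaw bottom [0.5662 0.1125 0.026 ]
jawtop front [0.5661 0.117  0.045 ]
jawtop [0.5664 0.112  0.045 ]
jaw L [0.5394 0.1102 0.045 ]
jaw R [0.595  0.1141 0.045 ]
```

Call:
step_arm --plan '[[[-0.7,1,-15,0,0],[-0.7,1,-28,0,0],[-0.7,1,-36,0,0],[-0.7,1,-40,0,0],[-0.7,1,-42,0,0],[-0.7,1,-42,0,0]]]'

```text
time: 13.08
tool_pos: [0.5739, 0.0296, 0.0232]
ee_rot: [3.141, 0.0, 1.643]
wrist_force: [0.4, 0.1, -2.7]
width: 0.0356
```

Call:
step_arm --plan '[[[0,0,-1,0,0],[0,0,-2,0,0],[0,0,-2,0,0]]]'

```text
time: 13.33
tool_pos: [0.5745, 0.0297, 0.0227]
ee_rot: [3.139, 0.0, 1.643]
wrist_force: [-0.4, -0.7, 3.4]
width: 0.0357
```

Call:
step_arm --plan '[[[0,0,0,0,55],[0,0,0,0,60],[0,0,0,0,60],[0,0,20,0,60],[0,0,60,0,60],[0,0,100,0,60],[0,0,140,0,60],[0,0,180,0,60]]]'

```text
time: 14.0
tool_pos: [0.5733, 0.0298, 0.2026]
ee_rot: [3.141, -0.0, 1.643]
wrist_force: [0.1, -0.5, 0.4]
width: 0.0565
```

Call:
step_arm --plan '[[[0,0,35,0,0],[-20,30,50,0,0],[-45,60,50,0,0],[-75,90,50,0,0],[-100,118,50,0,0],[-100,118,50,0,0],[-100,118,50,0,0]]]'

```text
time: 14.58
tool_pos: [0.4729, 0.1489, 0.2515]
ee_rot: [3.14, 0.0, 1.646]
wrist_force: [0.3, 0.4, -0.5]
width: 0.0133
```

```bash
cat > meas.py <<'E'
from m import *
import sys
def blob(f,c,kind,x0,y0,x1,y1):
    hsv=cv2.cvtColor(f,cv2.COLOR_RGB2HSV).astype(int); h,s,v=hsv[...,0],hsv[...,1],hsv[...,2]
    m={'red':((h<7)|(h>173))&(s>130)&(v>70),'yel':(h>20)&(h<32)&(s>130)&(v>100)}[kind].astype(np.uint8)
    o=np.zeros_like(m);o[y0:y1,x0:x1]=m[y0:y1,x0:x1]
    n,l,st,ce=cv2.connectedComponentsWithStats(o)
    if n<2: return None
    i=1+np.argmax(st[1:,4]); return ce[i].round(1),st[i]
def loc(P):
    d=np.array(P[:2])*1000-[538.1,34.8]; a=.072
    return np.round([d[0]*np.cos(a)+d[1]*np.sin(a),-d[0]*np.sin(a)+d[1]*np.cos(a),P[2]*1000],1)
def both_(tag):
    (s,cs),(d,cd)=load('scene'+tag),load('side'+tag)
    for k in('red','yel'):
        a=blob(s,cs,k,275,165,330,250);b=blob(d,cd,k,295,190,360,300); print(k,a,b)
        if a and b: P,e=tri(cs,a[0],cd,b[0]); print('   local mm',loc(P),'err',round(e*1000,1))
E
python3 - <<'E'
from meas import *
o=robot.get_obs();print(o['time'],o['tool_pos'],o['ee_rot'],o['width'])
both_('0'); snap('scene','scene7');snap('side','side7');snap('wrist','w7');both_('7')
E
```

```text
14.5833 [0.47286799 0.14892468 0.25151525] [3.13954813e+00 9.11798563e-05 1.64612619e+00] 0.013326375079061922
red (array([306.5, 190.3]), array([303, 186,   9,   9,  54], dtype=int32)) (array([324.1, 225.9]), array([320, 218,   9,  17, 101], dtype=int32))
   local mm [-60.3   1.3  95.7] err 1.8
yel (array([296.4, 223. ]), array([293, 219,   8,   9,  47], dtype=int32)) (array([337.3, 223.9]), array([334, 218,   8,  13,  80], dtype=int32))
   local mm [-57.9 -88.6  33.7] err 0.5
red (array([306.5, 190.3]), array([303, 186,   9,   9,  54], dtype=int32)) (array([324.1, 225.9]), array([320, 218,   9,  17, 101], dtype=int32))
   local mm [-60.3   1.3  95.7] err 1.8
yel (array([296.4, 223. ]), array([293, 219,   8,   9,  47], dtype=int32)) (array([337.3, 223.9]), array([334, 218,   8,  13,  80], dtype=int32))
   local mm [-57.9 -88.6  33.7] err 0.5
```

Call:
step_arm --plan '[[[0,0,-40,0,0],[0,0,-80,0,0],[0,0,-110,0,0],[0,0,-115,0,0],[0,0,-115,0,0]]]'

```text
time: 15.15
tool_pos: [0.4725, 0.1464, 0.133]
ee_rot: [-3.135, 0.001, 1.641]
wrist_force: [-0.1, -0.6, -0.3]
width: 0.0004
```

Call:
step_arm --plan '[[[1,-12,0,0,0],[2,-24,0,0,0],[2,-36,0,0,0],[3,-48,0,0,0],[4,-58,0,0,0],[4,-68,0,0,0],[5,-78,0,0,0],[6,-86,0,0,0]]]'

```text
time: 15.82
tool_pos: [0.4796, 0.0604, 0.136]
ee_rot: [3.141, 0.0, 1.642]
wrist_force: [-0.7, 0.4, -0.4]
width: 0.0004
```

Call:
step_arm --plan '[[[0,-8,0,0,0],[1,-16,0,0,0],[1,-22,0,0,0],[1,-22,0,0,0],[1,-22,0,0,0],[1,-22,0,0,0],[1,-22,0,0,0],[1,-22,0,0,0]]]'

```text
time: 16.48
tool_pos: [0.4805, 0.0401, 0.1358]
ee_rot: [3.142, -0.0, 1.643]
wrist_force: [-0.4, 0.6, 0.5]
width: 0.0002
```

Run:
```python
from meas import *
o=robot.get_obs();print(o['time'],o['tool_pos'],o['ee_rot'],o['wrist_force'])
snap('scene','scene8');snap('side','side8');f,c=snap('wrist','w8');both_('8')
(s,_),(d,_)=load('scene8'),load('side8')
im=np.zeros((600,800,3),np.uint8)
im[:400,:400]=cv2.resize(s[165:265,270:370],(400,400),interpolation=cv2.INTER_CUBIC)
im[:400,400:]=cv2.resize(d[190:290,270:370],(400,400),interpolation=cv2.INTER_CUBIC)
im[400:,:]=cv2.resize(f[150:350,0:640],(800,250))[:200] 
cv2.imwrite('pics/c8.png',im[:,:,::-1])
```

```text
16.4833 [0.48052867 0.04011666 0.13581421] [ 3.14155877e+00 -1.16884986e-04  1.64346748e+00] [-0.39131478  0.60382959  0.53509954]
red (array([306.6, 190.1]), array([303, 186,   9,   9,  55], dtype=int32)) (array([324.1, 226. ]), array([320, 218,   9,  17, 100], dtype=int32))
   local mm [-60.4   2.   95.9] err 1.5
yel (array([296.4, 223. ]), array([293, 219,   8,   9,  47], dtype=int32)) (array([337.5, 224.1]), array([334, 218,   8,  13,  76], dtype=int32))
   local mm [-58.4 -88.3  33.2] err 1.1
```

View pics/c8.png

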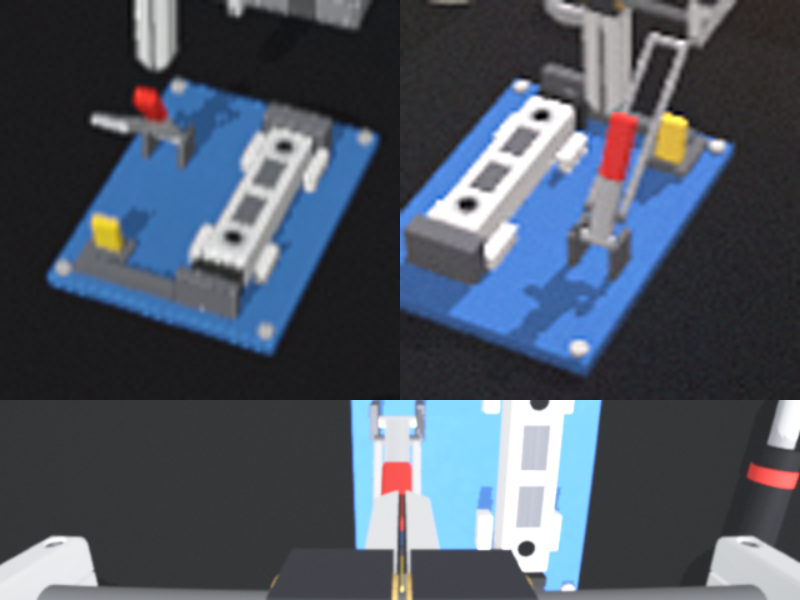

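Run:
```python
from meas import *
(s,cs),(d,cd)=load('scene8'),load('side8')
P,e=tri(cs,(294.3,195.5),cd,(337,200)); print(loc(P),e)
snap('scene','scene9');snap('side','side9');(s9,_),(d9,_)=load('scene9'),load('side9')
for a,b in((s,s9),(d,d9)):
    m=np.abs(a.astype(int)-b).max(2)>40; ys,xs=np.nonzero(m); print(m.sum(), (xs.min(),xs.max(),ys.min(),ys.max()) if m.any() else '')
```

```text
[-65.3 -73.3 136. ] 0.0033866521452918593
166 (np.int64(290), np.int64(328), np.int64(192), np.int64(211))
360 (np.int64(296), np.int64(595), np.int64(113), np.int64(264))
```

Call:
step_arm --plan '[[[0,0,20,0,0],[2,-30,30,0,0],[4,-63,30,0,0],[4,-63,30,0,0],[4,-63,30,0,0],[4,-63,30,0,0],[4,-63,30,0,0],[4,-63,30,0,0]]]'

```text
time: 17.4
tool_pos: [0.4844, -0.0223, 0.1655]
ee_rot: [-3.141, -0.0, 1.644]
wrist_force: [0.9, 0.2, 0.2]
width: 0.0007
```

```bash
cat > bailchk.py <<'E'
from meas import *
def chk(tag,ref='7',thr=45):
    for n,(x0,y0,x1,y1) in(('scene',(270,180,335,250)),('side',(295,195,362,290))):
        a,c=load(n+ref);b,_=load(n+tag)
        m=np.abs(a.astype(int)-b).max(2)>thr; hsv=cv2.cvtColor(b,cv2.COLOR_RGB2HSV); m&=(hsv[...,1]<70)&(hsv[...,2]>85)
        th=.072;nx=np.array([np.cos(th),np.sin(th),0]);O=np.array([.5381,.0348,0])
        out=[]
        for v in range(y0,y1):
            for u in range(x0,x1):
                if m[v,u]:
                    r=ray(c,u,v);p=np.array(c['p']);t=((-.060)-(p-O)@nx)/(r@nx);out.append(loc(p+t*r)[1:])
        out=np.array(out); print(n,len(out))
        if len(out):
            o=out[np.argsort(out[:,0])]; print(o[::max(1,len(o)//14)].round().astype(int).tolist())
E
python3 - <<'E'
from bailchk import *
o=robot.get_obs();print(o['time'],o['tool_pos'],o['ee_rot'],o['wrist_force'])
snap('scene','scene10');snap('side','side10');snap('wrist','w10');both_('10');chk('10')
E
```

```text
17.4 [ 0.48436412 -0.02234334  0.16552827] [-3.14111382e+00 -4.16269951e-04  1.64414581e+00] [0.85350292 0.17937348 0.17368522]
red (array([306.6, 190.2]), array([303, 186,   9,   9,  56], dtype=int32)) (array([324.1, 225.9]), array([320, 218,   9,  17, 101], dtype=int32))
   local mm [-60.2   1.6  95.9] err 1.5
yel (array([296.2, 222.7]), array([293, 219,   7,   8,  42], dtype=int32)) (array([337.3, 223.4]), array([334, 218,   8,  12,  71], dtype=int32))
   local mm [-58.  -88.9  35.4] err 0.1
scene 216
[[-122, 43], [-91, 58], [-76, 62], [-68, 68], [-61, 69], [-54, 63], [-51, 1], [-44, -11], [-38, 75], [-31, 165], [-24, 156], [-17, 154], [-7, 69], [14, 6], [39, 11]]
side 112
[[-135, -5], [-112, -4], [-97, 8], [-76, 4], [-62, 8], [-54, 161], [-48, 165], [-35, 177], [-29, 181], [-21, 63], [-14, 23], [46, 80], [83, 151], [108, 174]]
```

Run:
```python
from meas import *
def asc(n,x0,y0,x1,y1):
    f,c=load(n);h=cv2.cvtColor(f,cv2.COLOR_RGB2HSV).astype(int)
    for v in range(y0,y1):
        print(v,''.join('Y' if 18<a<34 and b>120 and k>90 else 'R' if (a<8 or a>172) and b>130 and k>70 else 'b' if b>120 and 95<a<120 else '#' if k>150 and b<90 else 'g' if k>85 else '.' for a,b,k in h[v,x0:x1]))
def W(y,z,x=-60): 
    a=.072; return [.5381+(x*np.cos(a)-y*np.sin(a))/1000,.0348+(x*np.sin(a)+y*np.cos(a))/1000,z/1000]
asc('scene10',284,192,322,236)
_,c=load('scene10')
for x in(-73,-47):
    print(x,[proj(c,W(y,z,x)).round().tolist() for y,z in((22,49),(-40,46),(-96,44),(-96,55))])
```

```text
192 ....................RRRRRRRgbbbbbbbbbb
193 .....................RRRRRRRbbbbbbbbbb
194 ......................RRRRRggbbbbbbbbb
195 ......................g##ggggbbbbbbbbb
196 .....................g##gggggggbbggbbb
197 .....................##ggggggg#ggggbbb
198 ....................g##gggggg##ggggbbb
199 ...................g##g..ggg###gg.gbbb
200 ..................bg##g..gbg###g..gbbb
201 ..................b##gg..bb###gg..gbbb
202 .................bg##gg.bbg##ggg..gbbb
203 ................bb###gggbb###bb...bbbb
204 ................bb##gbgbbg##gbb..gbbbb
205 ...............bb###bbbbb###bbg..bbbbb
206 ..............bbb##gbbbbg##gbbb.bbbbbb
207 ..............bb###bbbbb###bbbbbbbbbbb
208 .............bbb##gbbbbg###bbbbbbbbbbb
209 .............bb###bbbbb###bbbbbbbbbbbb
210 ............bbb##gbbbbb###bbbbbbbbbbbb
211 ...........bbb###bbbbbg##bbbbbbbbbbbbb
212 ...........bbb##gbbbbb###bbbbbbbbbbbbb
213 ..........bbb###bbbbbg##bbbbbbbbbbbbbb
214 .........bbbb##gbbbbb###bbbbbbbbbbbbbb
215 .........bbb###bbbbbg##bbbbbbbbbbbbbbb
216 ........bbbb###bbbbb###bbbbbbbbbbbbbbb
217 .......bbbb###bbbbbg#
[... 229 characters left out ...]
g##
223 ....bbbb##YYYYYYg##gbbbbbbbbbbbbbbb###
224 ...bbbbb##YYYYYY##gbbbbbbbbbbbbbbbg###
225 ..bbbbb###YYYYYY##ggbbbbbbbbbbbbbb####
226 ..bbbbb##gYYYYY##gggbbbbbbbbbbbbbg####
227 .bbbbb###ggggYg##gggbbbbbbbbbbbbb#####
228 bbbbbbg###g#ggg#gggbbbbbbbbbbbbbb#####
229 bgbbbggg####gg##ggbbbbbbbbbbbbbbb##gg#
230 ###gggggggggg##gggbbbbbbbbbbbbbbb#g..g
231 ####ggggggggggggggbbbbbbbbbbbbbgbg....
232 ####ggggggggggggggggggbbbbbbbbgggg.g..
233 g##gbggggggggggggggggggggbbbbbggggggg.
234 bbbbbbbbbggggggggggggggggggggggggggggg
235 bbbbbbbbbbbbbggggggggggggggggggggggggg
-73 [[306.0, 196.0], [298.0, 209.0], [291.0, 221.0], [291.0, 219.0]]
-47 [[313.0, 198.0], [306.0, 211.0], [298.0, 223.0], [298.0, 221.0]]
```

Call:
step_arm --plan '[[[-2,0,-40,0,0],[-2,0,-75,0,0],[-2,0,-85,0,0],[-2,0,-85,0,0]]]'

```text
time: 17.88
tool_pos: [0.4797, -0.0225, 0.0773]
ee_rot: [-3.134, -0.002, 1.643]
wrist_force: [-0.5, 0.2, 0.8]
width: 0.0003
```

Call:
step_arm --plan '[[[-1,10,0,0,0],[-1,20,0,0,0],[-2,30,0,0,0],[-3,40,0,0,0],[-4,50,0,0,0],[-4,60,0,0,0],[-5,70,0,0,0],[-6,79,0,0,0]]]'

```text
time: 18.55
tool_pos: [0.477, 0.0564, 0.0814]
ee_rot: [3.14, 0.002, 1.643]
wrist_force: [1.8, -3.6, 1.3]
width: 0.0007
```

Run:
```python
from meas import *
o=robot.get_obs();print(o['time'],o['tool_pos'],o['ee_rot'],o['wrist_force'])
snap('scene','scene11');snap('side','side11');both_('11')
```

```text
18.55 [0.47704717 0.05635539 0.081402  ] [3.13995249e+00 1.53937402e-03 1.64333813e+00] [ 1.760762   -3.63368282  1.29299804]
red None (array([316.8, 234.1]), array([313, 228,   8,  14,  77], dtype=int32))
yel (array([296.5, 221.8]), array([293, 219,   7,   7,  35], dtype=int32)) (array([336.7, 224.3]), array([334, 219,   7,  12,  68], dtype=int32))
   local mm [-58.5 -84.8  35.2] err 0.9
```

Call:
step_arm --plan '[[[-1,10,0,0,0],[-1,20,0,0,0],[-2,30,-1,0,0],[-3,40,-4,0,0],[-3,48,-9,0,0],[-4,54,-15,0,0],[-4,59,-22,0,0],[-5,62,-29,0,0]]]'

```text
time: 19.32
tool_pos: [0.4716, 0.1191, 0.0511]
ee_rot: [3.141, -0.001, 1.643]
wrist_force: [0.1, -1.0, 1.0]
width: 0.0008
```

Call:
step_arm --plan '[[[0,2,-6,0,0],[0,3,-11,0,0],[0,3,-15,0,0],[0,3,-18,0,0],[0,3,-18,0,0]]]'

```text
time: 19.73
tool_pos: [0.4712, 0.1213, 0.0355]
ee_rot: [-3.141, -0.002, 1.642]
wrist_force: [-5.4, 1.3, 10.8]
width: 0.0005
```

Call:
step_arm --plan '[[[0,0,-2,0,0],[0,0,-2,0,0],[0,0,-2,0,0]]]'

```text
time: 19.98
tool_pos: [0.4713, 0.1213, 0.0352]
ee_rot: [-3.141, -0.002, 1.642]
wrist_force: [-8.6, 0.6, 18.1]
width: 0.0003
```

Call:
step_arm --plan '[[[0,0,20,0,0],[0,0,60,0,0],[0,0,100,0,0],[0,0,140,0,0],[0,0,180,0,0],[-20,30,200,0,0],[-40,60,200,0,0],[-60,90,200,0,0]]]'

```text
time: 20.65
tool_pos: [0.4121, 0.2115, 0.234]
ee_rot: [3.137, -0.002, 1.64]
wrist_force: [0.0, 0.4, -0.5]
width: 0.0006
```

```bash
cat > asc.py <<'E'
from meas import *
def asc(n,x0,y0,x1,y1):
    f,c=load(n);h=cv2.cvtColor(f,cv2.COLOR_RGB2HSV).astype(int)
    for v in range(y0,y1):
        print(v,''.join('Y' if 18<a<34 and b>120 and k>90 else 'R' if (a<8 or a>172) and b>130 and k>70 else 'b' if b>120 and 95<a<120 else '#' if k>150 and b<90 else 'g' if k>85 else '.' for a,b,k in h[v,x0:x1]))
E
python3 - <<'E'
from asc import *
o=robot.get_obs();print(o['time'],o['tool_pos'],o['wrist_force'])
snap('scene','scene12');snap('side','side12');both_('12')
def W(y,z,x=-60): 
    a=.072; return [.5381+(x*np.cos(a)-y*np.sin(a))/1000,.0348+(x*np.sin(a)+y*np.cos(a))/1000,z/1000]
for n in('scene12','side12'):
    _,c=load(n); print(n,'expected tip',proj(c,W(35+91,26)).round(),'grip mid',proj(c,W(35+68,28)).round(),'hinge',proj(c,W(35,34)).round())
    f,c=load(n);g,_=load(n[:-2]+'7');m=np.abs(f.astype(int)-g).max(2)>60;print('changed',m.sum())
asc('scene12',284,170,364,240)
E
```

```text
20.65 [0.41207478 0.21152597 0.23404791] [ 0.03583079  0.42423037 -0.54810156]
red (array([320.2, 185.6]), array([316, 182,   9,   9,  51], dtype=int32)) (array([308. , 266.9]), array([302, 260,  13,  15,  99], dtype=int32))
   local mm [-59.3 104.   30.4] err 3.4
yel (array([298.2, 218.9]), array([295, 216,   7,   7,  38], dtype=int32)) (array([334.9, 227.4]), array([332, 222,   7,  12,  70], dtype=int32))
   local mm [-59.2 -70.5  34.4] err 0.9
scene12 expected tip [322. 183.] grip mid [319. 186.] hinge [311. 198.]
changed 6444
side12 expected tip [304. 274.] grip mid [308. 267.] hinge [319. 250.]
changed 14873
170 ..................................................................gggggg#ggg....
171 .......................................................................ggggg....
172 ................................................................................
173 ................................................................................
174 ................................................................................
175 ..................................................
[... 4770 characters left out ...]
bbbbbb..............
232 ####bbbbbbbbbbbgggggggggggggggggggggggggggggggg.gg####gbbbbbbbbbb...............
233 g##gbbbbbbbbbbbbbbbbgggggggggggggggggggggggggggggg###gbbbbbbbbbbb...............
234 bbbbbbbbbbbbbbbbbbbbbbbgggggggggggggggggggggggg.gg###gbbbbbbbbbb................
235 bbbbbbbbbbbbbbbbbbbbbbbbbbggggggggggggggggggggg.bg###bbbbbbbbbbb................
236 bbbbbbbbbbbbbbbbbbbbbbbbbbbbbgggggggggggggggggg.bbbgbbbbbbbbbbb.................
237 bbbbbbbbbbbbbbbbbbbbbbbbbbbbbbbbg#ggggggggggggg.bbbbbbbbbbbbbbb.................
238 ...bbbbbbbbbbbbbbbbbbbbbbbbbbbbbbbbbggggggggggg.bbbbbbbbbbbbbb..................
239 ......bbbbbbbbbbbbbbbbbbbbbbbbbbbbbbbbbgggggggggbbbbbbbbbbbbbb..................
```

```bash
python3 -c "
from bench import robot
print(robot.close_job())"
```

```text
the job is handed in; nothing more can be done
None
```

The job is done and handed in at about 20.8 s of the 72 s.

**What was done**
- I lifted the rail out of the bed and set it upright in the middle of the tray.
- I drew the link arm out by its exposed end until its origin was about 118 mm out from the riser edge. I put it down, re-gripped it by its middle and laid it flat in the bed.
- I pushed the wire loop past vertical and it dropped behind the keeper.
- I threw the lever right over to its stop. The wrist force peaked at 18 N upward while I pressed it there.

**Last checks**
- **Jaw:** the keeper moved from local y = −88.6 mm to −70.5 mm, about 18 mm of jaw travel, which is the expected clamped value.
- **Lever:** the red grip is at local y = +104 mm and 30 mm above the bench, which matches fully down (expected about +103 mm and 28 mm).
- **Loop and link:** the last scene picture shows the wires on both sides of the keeper with the bar behind it. The link lies between the two jaws.
- **Gripper:** it is clear of everything, with about 0 N on the wrist.

**Limits of these checks**
- Because I had used up the 12 viewable pictures, I made the last checks from pixel masks and triangulation. The two views agreed to 1–3 mm.
- I checked the rail by picture when I released it, but not again at the end.
- I did not measure the bystanders separately at the end; no move went near them.

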